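# Hang the tube basket on the dip stand and hold the cam lever at top lift

## Robot

A 7-joint arm with a two-finger parallel gripper is mounted at the origin on the work surface. World frame = base frame: x ahead of the robot, y to its left, z up, the work surface at z = 0. Lengths are in m, angles in rad, forces in N, time in s.
With the tool pointing down it reaches from about 0.425 to 0.875 m from the base axis. Payload 4.7 kg.
Tool frame: the origin (TCP) lies at the very end of the fingers, on their centre line; the grasp point (between the pads) lies 19 mm behind it; x points along the fingers, z is the direction in which the jaws open and shut, and the axes are right-handed (so a half turn about x gives the same grasp; the last joint's range is limited). The gripper opens to 87 mm and grips with 3 to 60 N. Pads are 19 mm wide; open, the fingers measure 117 mm over their backs; the gripper's body (75 mm by 190 mm) begins 51 mm behind the grasp point.
Start: joints at [-1.285, 0.321, -0.07, 1.45, 0.023, 1.371, -0.057], TCP at [0.175, 0.626, 0.223] pointing down, gripper open.
Joint ranges: [-2.86, 2.86], [-0.3, 2.09], [-1.38, 1.24], [0.06, 2.45], [-1.56, 4.7], [0.09, 2.05], [-2.69, 2.69]. Speed limits (rad/s): [2.57, 2.57, 3.14, 3.14, 3.14, 3.14, 3.14].

## Interface

Orientations are given as a rotation vector (axis times angle).
In Python, from bench import * gives the robot as it stands.
- The arm moves only by the shell command python3 -m handwheel 'ROWS' [OPENING] [FORCE]. ROWS is JSON, a list of rows, each an object with "xyz": the shift along the world's x, y, z in cm, a list of three; "angular": the turn, a rotation vector about the world's x, y, z in degrees, a list of three. A call has 1 to 5 rows; each row shifts and turns the pose as measured when the row begins; what a row does not reach is not made up. A row lasts 1/12 s, in which the tool goes at most 41.7 mm and 7.16 degrees, less where a joint would pass 70% of its speed; a pose out of reach is approached as far as the arm can. A call with a gripper value outside its range is refused whole. OPENING is the finger opening in cm, from 0 to 8.7, set as the call begins (- or left out, the last holds). The fingers move at their own pace and stop on an object; FORCE is the grip in N (left out, the last holds). Time passes only in rows, so rows that do not move let the fingers close. It gives the time, the measured TCP pose, the force and the opening at its end, in the units of the state.
- get_state(): the state, without advancing time (a new reading comes with each control period).
- get_image(name): name is "scene" or "top" or "wrist"; returns a dict with "pixels" (384x512x3 uint8, blue, green, red), "K" (3x3 intrinsics, pixels), "dist" ([k1, k2, p1, p2, k3] as OpenCV has them; the pictures are not rectified), "cam_to_world" (4x4, takes a point from camera to world coordinates). Camera axes: x right, y down, z forward; pixel columns grow to the right and rows downward; lengths in m; the calibration is good to about 2 mm. A picture is of the moment at which its call begins. There is no depth.
- close_job(): hands the job in, once; it reports no verdict.
The state is a dict: "time": time; "joint_positions": joint angles; "qd": joint speeds; "joint_torque": joint torques, N m; "position": TCP position; "tool_rot": TCP orientation; "ft_force": force on the tool from outside, world axes, zero at the start; "torque": the same for the moment, N m; "grip_width": opening from 0.0 (shut) to 1.0 (fully open).
Only numpy, scipy, OpenCV 4.12 (cv2) and the standard library are available. Lean on these libraries where they do the work, as an engineer would, in place of code of your own. Each camera call takes 0.05 s, during which the arm holds its last target.

## Task

Hang the steel tube basket by its bail on the hook of the dip stand and let go of it, then take the black T-handle of the stand's cam lever and swing it up until the hook is at the very top of its lift. The lever springs back, so finish while still holding it there, with the basket hanging quietly from the raised hook. Do not tip the basket over, and leave the other things on the bench where they are.

Things in the scene. Friction and masses are not known exactly. Their poses are not given: they have to be found in the camera images.
- basket: Loose steel tube basket, 130-245 g, on the bench; origin: centre of the underside, z up. Box 60 (x) x 52 (y) x 42 high with four tubes reaching 63. Two uprights, 10 (x) x 4 (y), at y = +-20 (44 over their outer faces, 36 between) rise to 120 and carry the bail bar; the opening faces along x (both ways alike). Grip the uprights' outer faces from above, closing along y; the hook then passes between the fingers.
- basket_center (a point): Centre of the basket, 65 above its underside, axes as the basket's.
- basket_bail (a point): Middle of the basket's bail bar (round, 8 thick, a shallow roof shape highest in the middle), bar centre 126 above the basket's underside; axes as the basket's.
- dip_stand: Dip stand, fixed, place and yaw (to 11 deg) vary; origin on the bench in the hook's line; -x side faces the robot. A 130 square drip tray, 22 high, centred at x = -58; a 14 high casting covers x 10 to 120, y -170 to 100; a post 16 thick, 302 high, at x = 60, y = 0; a pillar 40 wide, 100 high, at x = 95, y = -110, behind the cam lever, which is on the -y side.
- lift_hook: Carriage with hook and crossbar; the cam lifts it straight up the post, by 29 at top lift; origin at the stand's origin when down. The hook, a rod 8 thick, runs from the post to the stand's -x at y = 0 and ends in an upturned tip at x = -74. The crossbar (top at 154 when down) runs from the post to y = -140 at x = 62.
- hook_seat (a point): Where the centre of the bail bar comes to rest on the hook: at stand x = -47, y = 0, 192 above the bench when down; axes as the stand's. The top of the hook's upturned tip is 18 higher than this point and 27 nearer to the robot (-x); the rod's underside is 12 lower than this point. Behind the seat the rod rises by 8.
- cam_lever (a joint): Angle of the cam lever, rad: 0 at rest (lever nearly level, pointing to the stand's -y), grows as the T-handle swings up; at 1.5 the lever stands upright over its pivot: the cam's highest lift. Beyond it (stop at 2.0) the hook sinks again. It springs back to 0 when let go; turning it takes about 2 to 5 N at the handle.
- lever_pivot (a point): Point on the lever's horizontal pivot axis (which runs along the stand's x), in the plane in which the lever swings; 80 above the bench; axes as the stand's.
- lever_grip: Black T-handle bar at the lever's end: 20 thick, 40 long, along the stand's x (flat ends); origin at its middle, 150 from lever_pivot. The 12 thick lever rod meets it at its middle. At rest its middle is 91 above the bench, at top lift 230. It can be gripped across its ends from above; it revolves freely about its own length as the lever swings.
- beaker: Bystander: glass beaker, 66 wide, 90 high; origin at the underside.
- amber_bottle: Bystander: amber bottle, 64 wide, 140 high; origin at the underside.
- slide_box: Bystander: grey slide box 75 x 95 x 32 high; origin at the underside.
- dish_stack: Bystander: stack of two clear dishes, 90 wide, 30 high; origin at the underside.
- tip_box: Bystander: white pipette-tip box 115 x 80 x 58 high; origin at the underside.
- flask: Bystander: conical flask, 80 wide, 112 high; origin at the underside.

How it is judged:
On the way, in this order (a step that is already met when the one before it is completed fails the run):
1. the basket hangs by its bail on the hook, let go, with the lever still down (distance between basket_bail and hook_seat below 0.015 m and contact force between basket and lift_hook above 0.6 N and contact force between basket and the fingers below 0.1 N and angle between basket's own z axis and vertical below 0.35 rad and value of joint cam_lever below 0.4 rad), for 0.2 s.
2. the cam lever is swung to the top of its lift with the basket on the hook (distance between basket_bail and hook_seat below 0.015 m and contact force between basket and lift_hook above 0.6 N and contact force between basket and the fingers below 0.1 N and angle between basket's own z axis and vertical below 0.35 rad and value of joint cam_lever between 1.36 and 1.64 rad), for 0.2 s.
At the end, for the whole second after the job is handed in: The basket hangs on the hook alone: bail within 15 mm of the seat, untouched by the fingers, tilted under 0.35 rad, slower than 60 mm/s. The cam lever is still, within 0.14 rad of its highest lift (1.5 rad), and the fingers press on its T-handle with over 0.8 N (all of step 2 and contact force between lever_grip and the fingers above 0.8 N and velocity of joint cam_lever between -0.1 and 0.1 rad/s and linear speed of basket below 0.06 m/s); the arm keeps its last pose, push and grip.
It fails at once if the basket is tipped over (angle between basket's own z axis and vertical above 0.9 rad).
It fails at once if a bystander is moved by more than 30 mm (distance of any of beaker, amber_bottle, slide_box, dish_stack, tip_box, flask from where it was at the start of the episode above 0.03 m).
It also fails if it takes over 64 s, if anything falls off the work surface, if the arm or the gripper's body presses on something with over 40 N, if the wrist force passes 120 N, or if a joint passes its speed limit or range.

## Working session

There is one attempt and no reset: what is moved stays moved. The work goes in short steps, Python scripts to look and compute and a shell command to move; the robot and the scene stay as the last step left them, time stands still between calls to the robot, and variables do not carry over. Pictures are saved under pics/ and viewed, and the job is handed in when it is done.

```bash
mkdir -p pics; ls; cat > h.py <<'E'
from bench import *
import numpy as np, cv2
def snap(n,f):
    im=get_image(n); cv2.imwrite('pics/'+f+'.png',im['pixels']); np.savez('pics/'+f+'.npz',**{k:np.array(v) for k,v in im.items()}); return im
def load(f): return dict(np.load('pics/'+f+'.npz'))
def ray(im,uv):
    p=cv2.undistortPoints(np.array([[uv]],float),np.array(im['K']),np.array(im['dist']))[0,0]
    T=np.array(im['cam_to_world']); d=T[:3,:3]@np.array([p[0],p[1],1.]); return T[:3,3],d/np.linalg.norm(d)
def onz(im,uv,z):
    o,d=ray(im,uv); return o+d*(z-o[2])/d[2]
def tri(*obs):
    A=np.zeros((3,3));b=np.zeros(3);R=[ray(*o) for o in obs]
    for o,d in R:
        M=np.eye(3)-np.outer(d,d);A+=M;b+=M@o
    x=np.linalg.solve(A,b); return x,[round(float(np.linalg.norm((np.eye(3)-np.outer(d,d))@(x-o)))*1000,1) for o,d in R]
def proj(im,P):
    T=np.linalg.inv(np.array(im['cam_to_world'])); r,_=cv2.Rodrigues(T[:3,:3])
    return cv2.projectPoints(np.array([P],float),r,T[:3,3],np.array(im['K']),np.array(im['dist']))[0][0,0]
E
python3 - <<'E'
from h import *
for n in ['scene','top','wrist']:
    im=snap(n,n+'0'); print(n,np.round(im['cam_to_world'],3).tolist(),np.round(im['K'],0).tolist())
print(get_state())
E
```

```text
pics
scene [[0.8, 0.414, -0.434, 1.004], [0.6, -0.536, 0.594, -0.656], [0.013, -0.735, -0.677, 0.875], [0.0, 0.0, 0.0, 1.0]] [[364.0, 0.0, 251.0], [0.0, 364.0, 194.0], [0.0, 0.0, 1.0]]
top [[0.037, -0.977, 0.209, 0.276], [-0.999, -0.037, 0.007, -0.002], [0.001, -0.209, -0.978, 1.275], [0.0, 0.0, 0.0, 1.0]] [[395.0, 0.0, 250.0], [0.0, 395.0, 186.0], [0.0, 0.0, 1.0]]
wrist [[0.269, 0.927, 0.262, 0.104], [0.963, -0.258, -0.076, 0.646], [-0.003, 0.273, -0.962, 0.383], [0.0, 0.0, 0.0, 1.0]] [[287.0, 0.0, 253.0], [0.0, 287.0, 194.0], [0.0, 0.0, 1.0]]
{'time': 0.15, 'joint_positions': array([-1.28490643,  0.32165816, -0.07008714,  1.45136932,  0.02259821,
        1.37079303, -0.05688723]), 'qd': array([ 0.00187103, -0.00169572, -0.00164945, -0.00262095,  0.00094703,
        0.00155835,  0.00113462]), 'joint_torque': array([ 4.14952665e-04, -4.91792929e+01, -4.04327782e-01, -3.12875605e+01,
       -6.39288663e-02,  4.05286951e-02,  8.84897190e-05]), 'position': array([0.17442999, 0.62573804, 0.22172203]), 'tool_rot': array([-1.00765594,  1.32670828,  1.00609829]), 'ft_force': array([ 0.02492762,  0.24915284, -0.15433444]), 'torque': array([-0.02587048, -0.03845162,  0.01885643]), 'grip_width': 0.9995526175312672}
```

View pics/scene0.png

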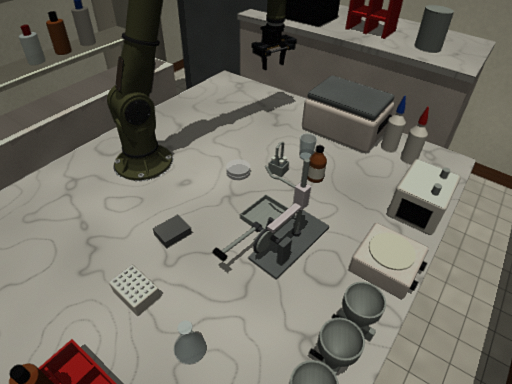

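View pics/top0.png

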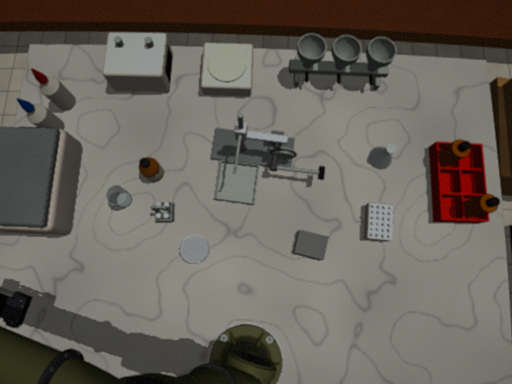

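View pics/wrist0.png

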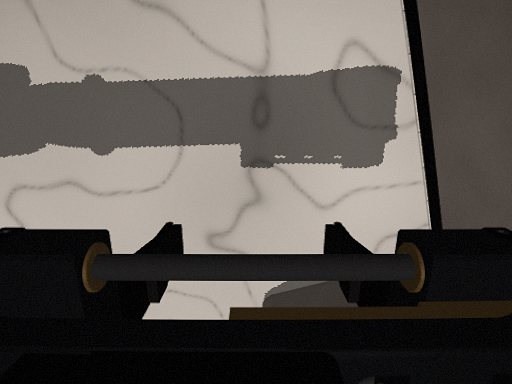

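The scene and top views show the basket at about (162,212) in top, the drip tray at (237,183), and the black T-handle at (321,173). The beaker and bottle sit near the basket at (119,198) and (149,168). I'll zoom in next.

```bash
python3 - <<'E'
from h import *
t=load('top0');s=load('scene0')
a=cv2.resize(t['pixels'][110:260,90:340],None,fx=3.2,fy=3.2,interpolation=cv2.INTER_CUBIC); cv2.imwrite('pics/top0z.png',a)
b=cv2.resize(s['pixels'][130:280,190:340],None,fx=4,fy=4,interpolation=cv2.INTER_CUBIC); cv2.imwrite('pics/scene0z.png',b)
E
```

```text
(no output)
```

View pics/top0z.png

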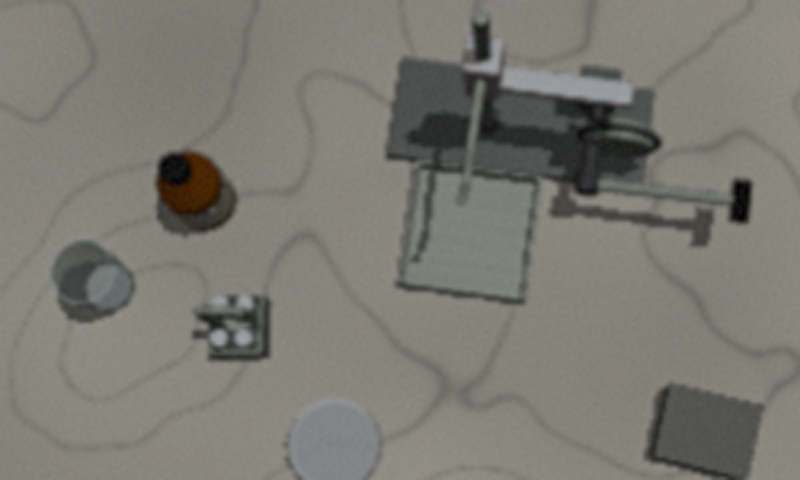

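View pics/scene0z.png

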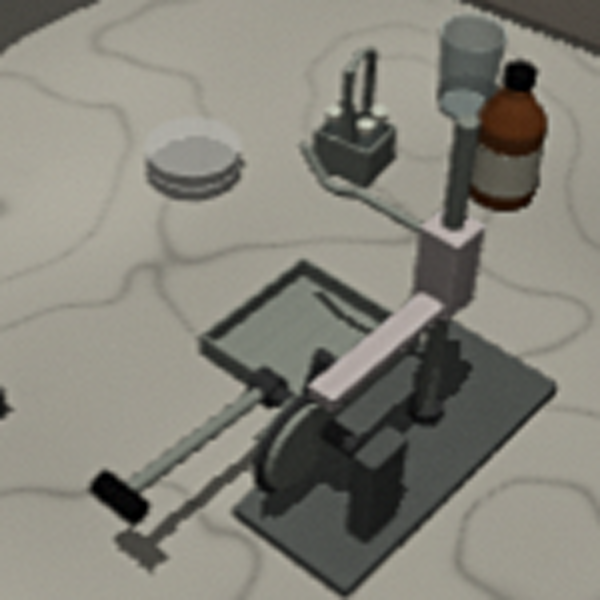

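```bash
cat >> h.py <<'E'
def tz(u,v): return (u/3.2+90-.3,v/3.2+110-.3)
def sz(u,v): return (u/4+190-.4,v/4+130-.4)
E
python3 - <<'E'
from h import *
t=load('top0');s=load('scene0')
c=[onz(t,tz(*p),.022) for p in [(415,165),(540,180),(523,302),(397,287)]]
print('tray',np.round(c,4).tolist(),np.mean(c,0))
for a,b in [(0,1),(1,2),(3,2),(0,3)]:
    d=c[b]-c[a]; print(np.linalg.norm(d),np.degrees(np.arctan2(d[1],d[0])))
print('handle',tri((t,tz(740,200)),(s,sz(120,497))))
print('tip',tri((t,tz(463,200)),(s,sz(308,148))))
print('bail',tri((t,tz(215,318)),(s,sz(362,55))))
print('pivotish',tri((t,tz(588,182)),(s,sz(270,387))))
print('beaker',onz(t,tz(110,290),.0),'bottle',onz(t,tz(205,205),0), 'dish',onz(t,tz(335,443),.03))
for p in [(210,357),(268,357),(268,297)]: print('bk',onz(t,tz(*p),.0))
E
```

```text
tray [[0.6222, 0.1108, 0.022], [0.6111, -0.0182, 0.022], [0.4839, -0.0053, 0.022], [0.4944, 0.122, 0.022]] [0.55290435 0.05232635 0.022     ]
0.1294371268776578 -94.93657932289162
0.1278714627108653 174.21014900100437
0.12777977850011632 -94.70953901959524
0.1283638575202165 174.95366606095908
handle (array([ 0.57937046, -0.21219829,  0.09086789]), [1.0, 1.0])
tip (array([0.54156294, 0.0510908 , 0.20674763]), [0.6, 0.6])
bail (array([0.44292788, 0.28073585, 0.12145194]), [2.0, 2.0])
pivotish (array([ 0.5950855 , -0.06405801,  0.08187786]), [0.3, 0.3])
beaker [4.83607225e-01 4.20714868e-01 2.22044605e-16] bottle [0.57721778 0.3297212  0.        ] dish [0.33597627 0.17336796 0.03      ]
bk [0.4186959  0.31067583 0.        ]
bk [0.42110161 0.25136397 0.        ]
bk [0.48274859 0.25606294 0.        ]
```

```bash
python3 - <<'E'
from h import *
from scipy.spatial.transform import Rotation as R
M=R.from_rotvec(get_state()['tool_rot']).as_matrix(); print(M.round(3))
E
python3 -m handwheel '[{"xyz":[3,-4,2],"angular":[0,0,0]},{"xyz":[3,-4,2],"angular":[0,0,0]},{"xyz":[3,-4,2],"angular":[0,0,0]}]'
```

```text
[[-0.    -0.963  0.268]
 [-0.001  0.268  0.963]
 [-1.    -0.    -0.001]]
time: 0.4
position: [0.2398, 0.5273, 0.2649]
tool_rot: [-1.025, 1.334, 1.021]
ft_force: [0.9, 0.7, 1.1]
grip_width: 0.994
```

```bash
python3 -m handwheel '[{"xyz":[2.7,-2.9,0.5],"angular":[0,0,0]},{"xyz":[2.7,-2.9,0.5],"angular":[0,0,0]},{"xyz":[2.7,-2.9,0.5],"angular":[0,0,0]},{"xyz":[2.7,-2.9,0.5],"angular":[0,0,0]},{"xyz":[2.7,-2.9,0.5],"angular":[0,0,0]}]'
python3 -m handwheel '[{"xyz":[2.7,-2.9,0.5],"angular":[0,0,0]},{"xyz":[2.7,-2.9,0.5],"angular":[0,0,0]},{"xyz":[2.7,-2.9,0.5],"angular":[0,0,0]},{"xyz":[2,-2,0],"angular":[0,0,0]},{"xyz":[0,0,0],"angular":[0,0,0]}]'
python3 - <<'E'
from h import *
snap('wrist','w1')
E
```

```text
time: 0.82
position: [0.3781, 0.3752, 0.2933]
tool_rot: [-1.025, 1.329, 1.026]
ft_force: [0.8, 1.4, -0.7]
grip_width: 1.001
time: 1.23
position: [0.4884, 0.2523, 0.3102]
tool_rot: [-1.018, 1.332, 1.011]
ft_force: [0.3, -0.3, -0.5]
grip_width: 1.004
```

View pics/w1.png

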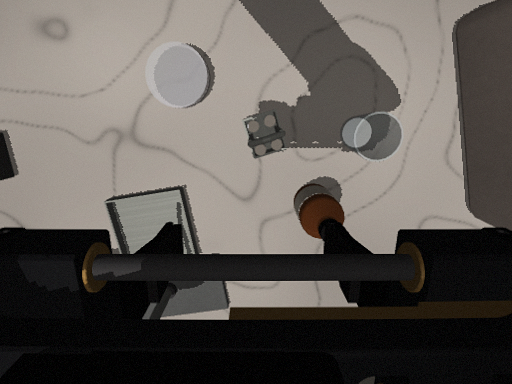

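```bash
python3 - <<'E'
from h import *
im=load('w1')
cv2.imwrite('pics/w1z.png',cv2.resize(im['pixels'][100:170,225:305],None,fx=8,fy=8,interpolation=cv2.INTER_CUBIC))
print(im['cam_to_world'].round(3))
E
```

```text
[[ 0.26   0.93   0.258  0.419]
 [ 0.965 -0.248 -0.081  0.273]
 [-0.011  0.27  -0.963  0.472]
 [ 0.     0.     0.     1.   ]]
```

View pics/w1z.png

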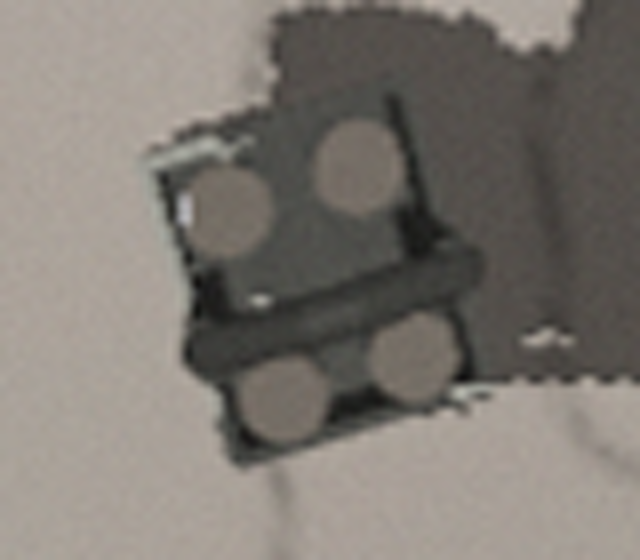

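The basket shows clearly: bail bar from about (250.6,143) to (283,133.7), with four tube tops around it.

```bash
python3 - <<'E'
from h import *
im=load('w1');t=load('top0');s=load('scene0')
z=lambda u,v:(u/8+225-.45,v/8+100-.45)
T=[onz(im,z(*p),.063) for p in [(230,210),(360,165),(415,357),(283,400)]]
print('tubes',np.mean(T,0)); 
for a,b in [(0,1),(3,2),(0,3),(1,2)]:
    d=T[b]-T[a];print(np.linalg.norm(d),np.degrees(np.arctan2(d[1],d[0])))
a,b=[onz(im,z(*p),.124) for p in [(205,345),(465,270)]]
d=b-a;print('bail',(a+b)/2,np.linalg.norm(d),np.degrees(np.arctan2(d[1],d[0])))
m=z(335,308)
print(tri((im,m),(t,tz(215,318)),(s,sz(362,55))))
print(tri((im,m),(s,sz(362,55))))
E
```

```text
tubes [0.45053842 0.27691669 0.063     ]
0.02367126006666519 93.62119007977884
0.024410862591848815 93.02112500314364
0.03415412576578651 0.8691468630033752
0.03438221136273473 2.118552111336592
bail [0.44964979 0.27726666 0.124     ] 0.04017404511671553 90.92000377218838
(array([0.44566976, 0.27831206, 0.12431414]), [4.1, 4.6, 0.8])
(array([0.44865331, 0.27675292, 0.12670999]), [1.0, 1.0])
```

```bash
python3 -m handwheel '[{"xyz":[0,-1.5,3.8],"angular":[0,0,2]},{"xyz":[0,-2,3.6],"angular":[0,0,2]},{"xyz":[1.4,-3.6,0],"angular":[0,0,2]},{"xyz":[1.5,-3.7,0],"angular":[0,0,2]},{"xyz":[1.5,-3.7,0],"angular":[0,0,2]}]'
python3 -m handwheel '[{"xyz":[1.5,-3.7,0],"angular":[0,0,0]},{"xyz":[1.5,-2,0],"angular":[0,0,0]},{"xyz":[0,0,0],"angular":[0,0,0]},{"xyz":[0,0,0],"angular":[0,0,0]}]'
python3 - <<'E'
from h import *
im=snap('wrist','w2');print(im['cam_to_world'].round(3))
E
```

```text
time: 1.7
position: [0.5229, 0.1224, 0.3825]
tool_rot: [-1.172, 1.248, 1.178]
ft_force: [0.8, 0.4, -0.2]
grip_width: 0.999
time: 2.03
position: [0.5538, 0.059, 0.3827]
tool_rot: [-1.17, 1.249, 1.175]
ft_force: [-0.5, 1.2, 0.7]
grip_width: 1.001
[[ 0.053  0.964  0.26   0.483]
 [ 0.999 -0.049 -0.023  0.064]
 [-0.01   0.261 -0.965  0.545]
 [ 0.     0.     0.     1.   ]]
```

View pics/w2.png

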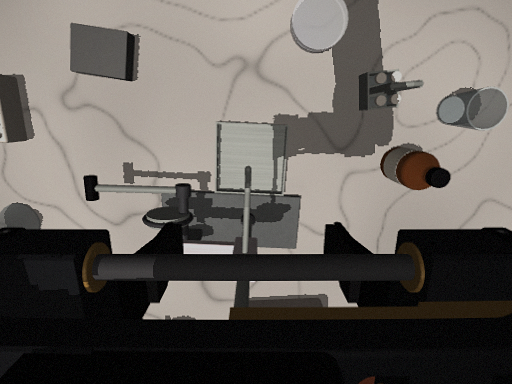

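The hook tip is near (248,168), the tray spans (217..287,121..192), and the T-handle is at (91,188).

```bash
python3 - <<'E'
from h import *
im=load('w2')
cv2.imwrite('pics/w2z.png',cv2.resize(im['pixels'][110:260,205:310],None,fx=4,fy=4,interpolation=cv2.INTER_CUBIC))
cv2.imwrite('pics/w2y.png',cv2.resize(im['pixels'][160:260,70:220],None,fx=5,fy=5,interpolation=cv2.INTER_CUBIC))
E
```

```text
(no output)
```

View pics/w2z.png

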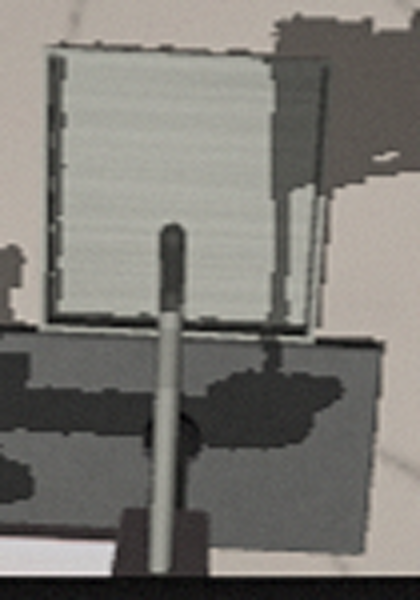

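View pics/w2y.png

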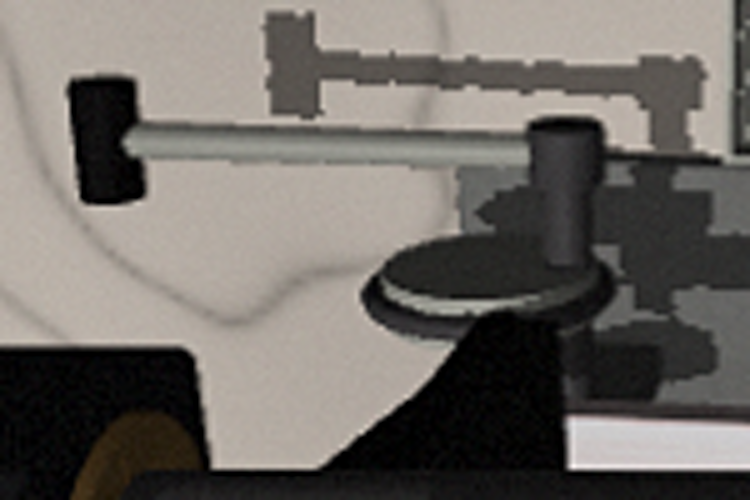

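```bash
python3 - <<'E'
from h import *
im=load('w2');t=load('top0');s=load('scene0')
z=lambda u,v:(u/4+205-.4,v/4+110-.4)
y=lambda u,v:(u/5+70-.4,v/5+160-.4)
c=[onz(im,z(*p),.022) for p in [(48,46),(328,63),(312,338),(42,328)]]
print('tray',np.round(c,4).tolist(),np.mean(c,0))
for a,b in [(0,1),(1,2),(3,2),(0,3)]:
    d=c[b]-c[a]; print(np.linalg.norm(d),np.degrees(np.arctan2(d[1],d[0])))
print('tip',tri((im,z(172,232)),(t,tz(463,200)),(s,sz(308,148))), tri((im,z(172,232)),(s,sz(308,148))))
print('handle',tri((im,y(107,140)),(t,tz(740,200)),(s,sz(120,497))),tri((im,y(107,140)),(s,sz(120,497))))
# hook line, z plane .185
a,b=[onz(im,z(*p),zz) for p,zz in [((172,232),.209),((162,560),.192)]]
print(a,b,np.degrees(np.arctan2(*(b-a)[[1,0]])))
a,b=[onz(im,y(*p),.091) for p in [(103,80),(113,202)]]
print('hbar',a,b,np.degrees(np.arctan2(*(b-a)[[1,0]])))
E
```

```text
tray [[0.4878, -0.0058, 0.022], [0.5017, 0.1176, 0.022], [0.6276, 0.1071, 0.022], [0.6163, -0.0197, 0.022]] [0.55833972 0.04984388 0.022     ]
0.1241829884344802 83.55969961961054
0.12631193715742492 -4.775671520134119
0.1272965671795355 84.88759234570986
0.12920995179285483 -6.17873519240615
tip (array([0.54162   , 0.05116041, 0.20672783]), [0.2, 0.7, 0.5]) (array([0.54186308, 0.05138922, 0.20685723]), [0.2, 0.2])
handle (array([ 0.5800828 , -0.21239248,  0.09165906]), [1.2, 1.1, 1.4]) (array([ 0.5803056 , -0.21309656,  0.0919648 ]), [1.1, 1.1])
[0.54134858 0.05136221 0.209     ] [0.65538921 0.04083573 0.192     ] -5.273723515267544
hbar [ 0.56137418 -0.21025981  0.091     ] [ 0.60261945 -0.21525437  0.091     ] -6.90456715135815
```

```bash
cat >> h.py <<'E'
from scipy.spatial.transform import Rotation as Rn
def st():
    s=get_state();M=Rn.from_rotvec(s['tool_rot']).as_matrix()
    print('t',round(s['time'],2),'pos',s['position'].round(4),'jaw',round(np.degrees(np.arctan2(M[1,2],M[0,2])),1),'appr',M[:,0].round(3),'jawz',M[2,2].round(3),'F',s['ft_force'].round(1),'w',round(s['grip_width']*87,1)); return s
E
python3 -m handwheel '[{"xyz":[-1.7,3.6,0],"angular":[0,0,2]},{"xyz":[-1.7,3.6,0],"angular":[0,0,2]},{"xyz":[-1.7,3.6,0],"angular":[0,0,2]},{"xyz":[-1.7,3.6,0],"angular":[0,0,1]},{"xyz":[-1.7,3.6,-1],"angular":[0,0,0]}]'
python3 -m handwheel '[{"xyz":[-1.3,2.5,-2.5],"angular":[0,0,0]},{"xyz":[0,0,-4],"angular":[0,0,0]},{"xyz":[0,0,-4],"angular":[0,0,0]},{"xyz":[0,0,0],"angular":[0,0,0]}]'
python3 -c "
from h import *
st()"
```

```text
time: 2.5
position: [0.4648, 0.2409, 0.3736]
tool_rot: [-1.264, 1.189, 1.264]
ft_force: [1.4, 2.1, -0.1]
grip_width: 0.996
time: 2.83
position: [0.4345, 0.2889, 0.2647]
tool_rot: [-1.285, 1.166, 1.299]
ft_force: [-1.3, 0.3, -1.4]
grip_width: 0.999
t 2.83 pos [0.4345 0.2889 0.2647] jaw 96.3 appr [-0.013 -0.003 -1.   ] jawz -0.001 F [-1.3  0.3 -1.4] w 86.9
```

```bash
python3 -m handwheel '[{"xyz":[1.5,-1.2,-1],"angular":[0,0,-4]},{"xyz":[0,0,-1],"angular":[0,0,0]},{"xyz":[0,0,0],"angular":[0,0,0]}]'
python3 -c "
from h import *
st(); snap('wrist','w3')"
```

```text
time: 3.08
position: [0.4445, 0.2829, 0.2458]
tool_rot: [-1.239, 1.197, 1.258]
ft_force: [-1.0, -0.1, -0.1]
grip_width: 1.002
t 3.08 pos [0.4445 0.2829 0.2458] jaw 92.9 appr [-0.016 -0.001 -1.   ] jawz -0.0 F [-1.  -0.1 -0.1] w 87.2
```

View pics/w3.png

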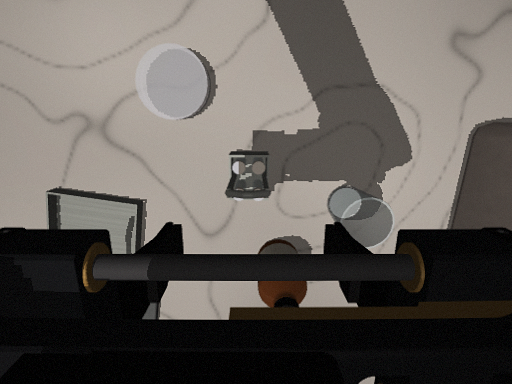

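```bash
python3 - <<'E'
from h import *
im=load('w3')
cv2.imwrite('pics/w3z.png',cv2.resize(im['pixels'][140:210,210:290],None,fx=8,fy=8,interpolation=cv2.INTER_CUBIC))
E
```

```text
(no output)
```

View pics/w3z.png

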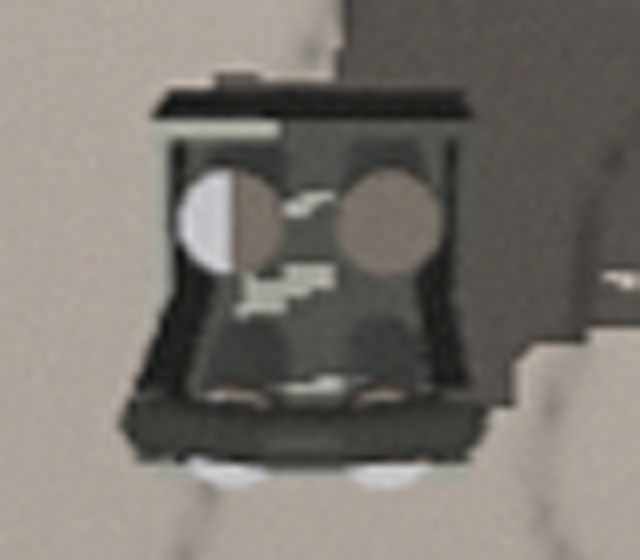

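```bash
python3 - <<'E'
from h import *
w1=load('w1');w3=load('w3');s=load('scene0')
z1=lambda u,v:(u/8+225-.45,v/8+100-.45)
z3=lambda u,v:(u/8+210-.45,v/8+140-.45)
print(tri((w1,z1(335,308)),(w3,z3(308,427))),tri((w1,z1(335,308)),(w3,z3(308,427)),(s,sz(362,55))))
a,b=[onz(w3,z3(*p),.125) for p in [(125,422),(490,418)]]
d=b-a;print((a+b)/2,np.linalg.norm(d),np.degrees(np.arctan2(d[1],d[0])))
a,b=[onz(w3,z3(*p),.063) for p in [(230,222),(389,222)]]
d=b-a;print((a+b)/2,np.linalg.norm(d),np.degrees(np.arctan2(d[1],d[0])))
E
```

```text
(array([0.44992882, 0.27745903, 0.12179647]), [0.1, 0.1]) (array([0.4486174 , 0.27712197, 0.12650474]), [0.9, 0.5, 1.2])
[0.44817713 0.27745434 0.125     ] 0.04649266182542784 93.56952518826687
[0.43329228 0.27593316 0.063     ] 0.024131545694138574 92.90994904791069
```

```bash
python3 -m handwheel '[{"xyz":[0.5,-0.6,-2],"angular":[0,-0.9,0]},{"xyz":[0,0,-3],"angular":[0,0,0]},{"xyz":[0,0,-3],"angular":[0,0,0]},{"xyz":[0,0,0],"angular":[0,0,0]}]'
python3 -c "
from h import *
st()"
```

```text
time: 3.47
position: [0.4536, 0.2821, 0.1753]
tool_rot: [-1.25, 1.164, 1.244]
ft_force: [-1.4, -0.5, 0.3]
grip_width: 1.001
t 3.47 pos [0.4536 0.2821 0.1753] jaw 93.2 appr [ 0.015  0.011 -1.   ] jawz 0.01 F [-1.4 -0.5  0.3] w 87.1
```

```bash
python3 -m handwheel '[{"xyz":[-0.4,-0.5,0],"angular":[-0.6,0.8,0]},{"xyz":[0,0,0],"angular":[0,0,0]},{"xyz":[0,0,0],"angular":[0,0,0]}]'
python3 -c "
from h import *
st()"
```

```text
time: 3.72
position: [0.4508, 0.2792, 0.1815]
tool_rot: [-1.252, 1.176, 1.251]
ft_force: [-0.4, 0.5, 0.5]
grip_width: 0.999
t 3.72 pos [0.4508 0.2792 0.1815] jaw 93.3 appr [ 0.004  0.003 -1.   ] jawz 0.003 F [-0.4  0.5  0.5] w 86.9
```

```bash
python3 -m handwheel '[{"xyz":[-0.1,-0.2,-3],"angular":[0,0,0]},{"xyz":[-0.1,-0.1,-3],"angular":[0,0,0]},{"xyz":[0,0,-2],"angular":[0,0,0]},{"xyz":[0,0,0],"angular":[0,0,0]}]'
python3 -c "
from h import *
st()"
```

```text
time: 4.05
position: [0.4549, 0.2811, 0.1104]
tool_rot: [-1.251, 1.155, 1.245]
ft_force: [-0.9, -1.3, -0.7]
grip_width: 1.0
t 4.05 pos [0.4549 0.2811 0.1104] jaw 93.4 appr [ 0.019  0.016 -1.   ] jawz 0.015 F [-0.9 -1.3 -0.7] w 87.0
```

```bash
python3 -m handwheel '[{"xyz":[-0.5,-0.4,-1],"angular":[-0.9,1,0]},{"xyz":[0,0,-1],"angular":[0,0,0]},{"xyz":[0,0,0],"angular":[0,0,0]},{"xyz":[0,0,0],"angular":[0,0,0]}]'
python3 -c "
from h import *
st()"
```

```text
time: 4.38
position: [0.4527, 0.2794, 0.0948]
tool_rot: [-1.254, 1.173, 1.25]
ft_force: [0.1, -0.1, 0.2]
grip_width: 0.999
t 4.38 pos [0.4527 0.2794 0.0948] jaw 93.4 appr [ 0.006  0.004 -1.   ] jawz 0.003 F [ 0.1 -0.1  0.2] w 86.9
```

```bash
python3 -m handwheel '[{"xyz":[-0.4,-0.2,-0.6],"angular":[-0.2,0.3,0]},{"xyz":[0,0,0],"angular":[0,0,0]},{"xyz":[0,0,0],"angular":[0,0,0]}]'
python3 -c "
from h import *
st()
snap('scene','s4')
im=load('s4');cv2.imwrite('pics/s4z.png',cv2.resize(im['pixels'][50:250,190:390],None,fx=3,fy=3,interpolation=cv2.INTER_CUBIC))"
```

```text
time: 4.63
position: [0.4498, 0.2782, 0.0905]
tool_rot: [-1.253, 1.176, 1.252]
ft_force: [1.0, 0.6, 0.9]
grip_width: 1.002
t 4.63 pos [0.4498 0.2782 0.0905] jaw 93.4 appr [ 0.003  0.002 -1.   ] jawz 0.002 F [1.  0.6 0.9] w 87.2
```

View pics/s4z.png

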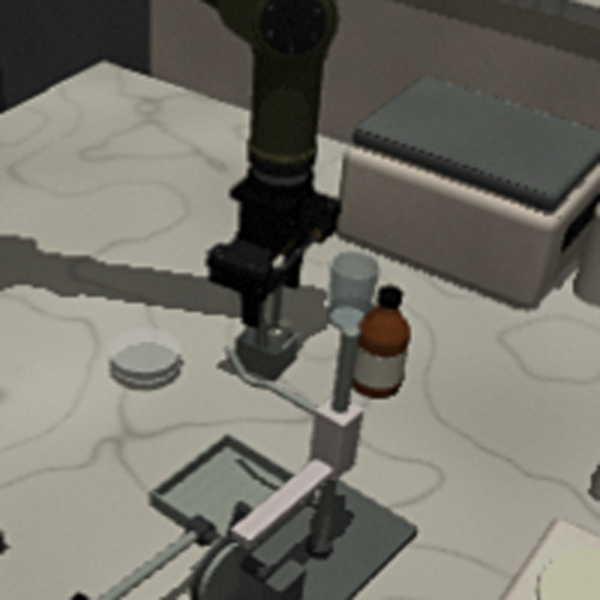

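The scene view shows the fingers straddling the basket's uprights, clear of the bottle. I'll close with moderate force.

```bash
python3 -m handwheel '[{"xyz":[0,0,0],"angular":[0,0,0]},{"xyz":[0,0,0],"angular":[0,0,0]},{"xyz":[0,0,0],"angular":[0,0,0]},{"xyz":[0,0,0],"angular":[0,0,0]},{"xyz":[0,0,0],"angular":[0,0,0]}]' 3.5 25
python3 -m handwheel '[{"xyz":[0,0,0],"angular":[0,0,0]},{"xyz":[0,0,0],"angular":[0,0,0]},{"xyz":[0,0,0],"angular":[0,0,0]}]'
python3 -c "
from h import *
st()"
```

```text
time: 5.1
position: [0.45, 0.2784, 0.0912]
tool_rot: [-1.253, 1.175, 1.251]
ft_force: [0.3, -0.2, -0.3]
grip_width: 0.707
time: 5.35
position: [0.45, 0.2781, 0.0913]
tool_rot: [-1.253, 1.176, 1.251]
ft_force: [-0.8, -0.3, -0.0]
grip_width: 0.51
t 5.35 pos [0.45   0.2781 0.0913] jaw 93.4 appr [ 0.004  0.002 -1.   ] jawz 0.002 F [-0.8 -0.3 -0. ] w 44.3
```

```bash
python3 -m handwheel '[{"xyz":[0,0,0],"angular":[0,0,0]},{"xyz":[0,0,0],"angular":[0,0,0]},{"xyz":[0,0,1],"angular":[0,0,0]},{"xyz":[0,0,2.5],"angular":[0,0,0]},{"xyz":[0,0,3],"angular":[0,0,0]}]'
python3 -m handwheel '[{"xyz":[0,0,3],"angular":[0,0,-1]},{"xyz":[0,-1,3],"angular":[0,0,-2]},{"xyz":[0.3,-2,1],"angular":[0,0,-2]},{"xyz":[0.5,-3,0],"angular":[0,0,-2]},{"xyz":[0.5,-3,0],"angular":[0,0,-1]}]'
python3 -c "
from h import *
st()
snap('scene','s5')
im=load('s5');cv2.imwrite('pics/s5z.png',cv2.resize(im['pixels'][50:250,190:390],None,fx=3,fy=3,interpolation=cv2.INTER_CUBIC))"
```

```text
time: 5.77
position: [0.4446, 0.2744, 0.1512]
tool_rot: [-1.254, 1.193, 1.256]
ft_force: [0.4, 0.7, -1.7]
grip_width: 0.503
time: 6.18
position: [0.457, 0.1889, 0.2312]
tool_rot: [-1.152, 1.245, 1.157]
ft_force: [1.3, -1.1, -2.2]
grip_width: 0.506
t 6.18 pos [0.457  0.1889 0.2312] jaw 85.8 appr [-0.003  0.001 -1.   ] jawz 0.001 F [ 1.3 -1.1 -2.2] w 44.0
```

View pics/s5z.png

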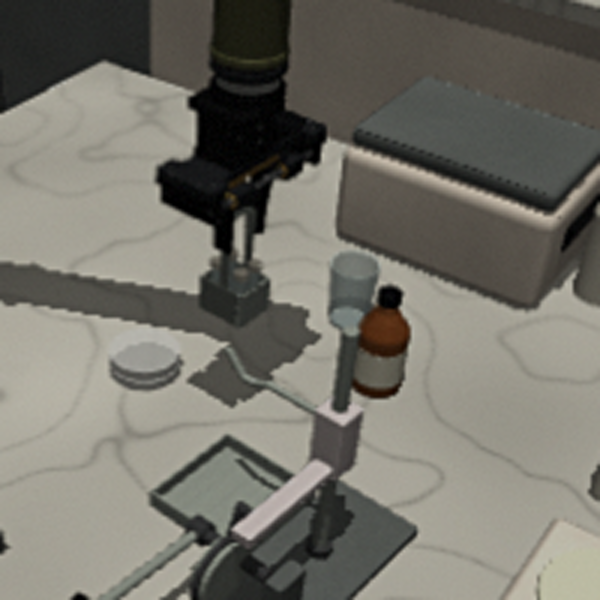

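The basket is lifted and upright in the gripper. Next I'll move to a point in front of the hook tip.

```bash
python3 -m handwheel '[{"xyz":[0.5,-3.2,-0.8],"angular":[0,0,-0.5]},{"xyz":[0.5,-3.2,-0.8],"angular":[0,0,0]},{"xyz":[0.5,-3,-0.8],"angular":[0,0,0]},{"xyz":[0.2,-1.5,0],"angular":[0,0,0]},{"xyz":[0,0,0],"angular":[0,0,0]}]'
python3 -m handwheel '[{"xyz":[0,0,0],"angular":[0,0,0]},{"xyz":[0,0,0],"angular":[0,0,0]}]'
python3 -c "
from h import *
st()"
```

```text
time: 6.65
position: [0.4737, 0.0595, 0.205]
tool_rot: [-1.133, 1.262, 1.134]
ft_force: [-0.0, 0.0, -1.7]
grip_width: 0.506
time: 6.82
position: [0.4726, 0.0577, 0.2039]
tool_rot: [-1.128, 1.266, 1.132]
ft_force: [-0.4, 1.1, -1.4]
grip_width: 0.505
t 6.82 pos [0.4726 0.0577 0.2039] jaw 83.8 appr [-0.007 -0.003 -1.   ] jawz -0.004 F [-0.4  1.1 -1.4] w 44.0
```

```bash
python3 -c "
from h import *
snap('wrist','w6')
im=snap('scene','s6');cv2.imwrite('pics/s6z.png',cv2.resize(im['pixels'][90:240,190:340],None,fx=4,fy=4,interpolation=cv2.INTER_CUBIC))
im=snap('top','t6');cv2.imwrite('pics/t6z.png',cv2.resize(im['pixels'][120:220,190:290],None,fx=5,fy=5,interpolation=cv2.INTER_CUBIC))"
```

```text
(no output)
```

View pics/s6z.png

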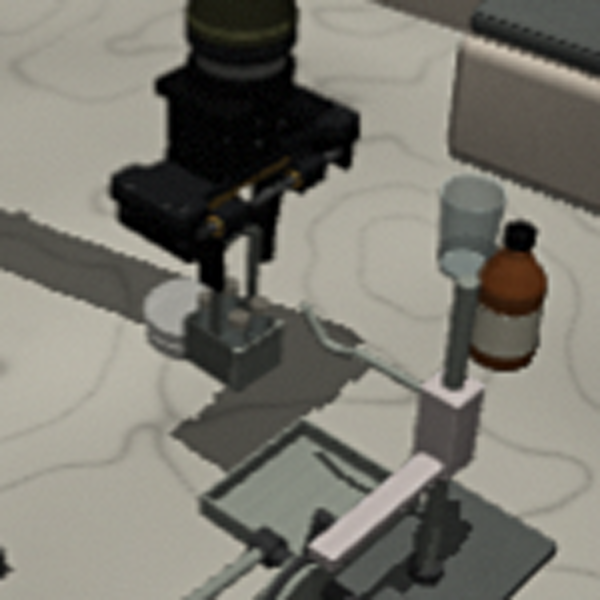

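View pics/w6.png

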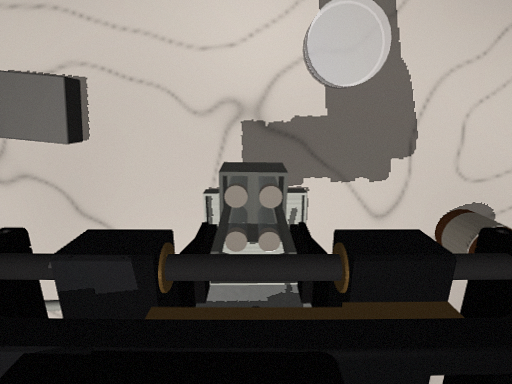

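View pics/t6z.png

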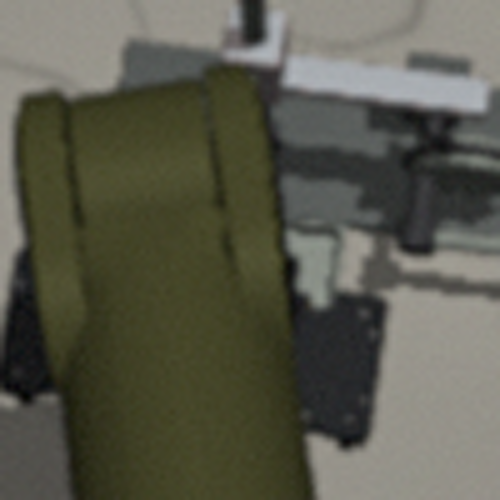

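The scene view shows the basket upright in front of the hook tip, with the bail above the tip. In the wrist view the basket is centred between the fingers and the rod lies behind it. Advancing along the hook line.

```bash
python3 -m handwheel '[{"xyz":[1.5,-0.15,0],"angular":[0,0,0.4]},{"xyz":[1.5,-0.15,0],"angular":[0,0,0]},{"xyz":[1.5,-0.15,0],"angular":[0,0,0]},{"xyz":[0,0,0],"angular":[0,0,0]},{"xyz":[0,0,0],"angular":[0,0,0]}]'
python3 -c "
from h import *
st()
im=snap('scene','s7');cv2.imwrite('pics/s7z.png',cv2.resize(im['pixels'][90:240,190:340],None,fx=4,fy=4,interpolation=cv2.INTER_CUBIC))"
```

```text
time: 7.38
position: [0.5186, 0.0623, 0.2044]
tool_rot: [-1.144, 1.254, 1.15]
ft_force: [-1.4, 0.1, -2.6]
grip_width: 0.499
t 7.38 pos [0.5186 0.0623 0.2044] jaw 85.1 appr [-0.006 -0.001 -1.   ] jawz -0.001 F [-1.4  0.1 -2.6] w 43.4
```

View pics/s7z.png

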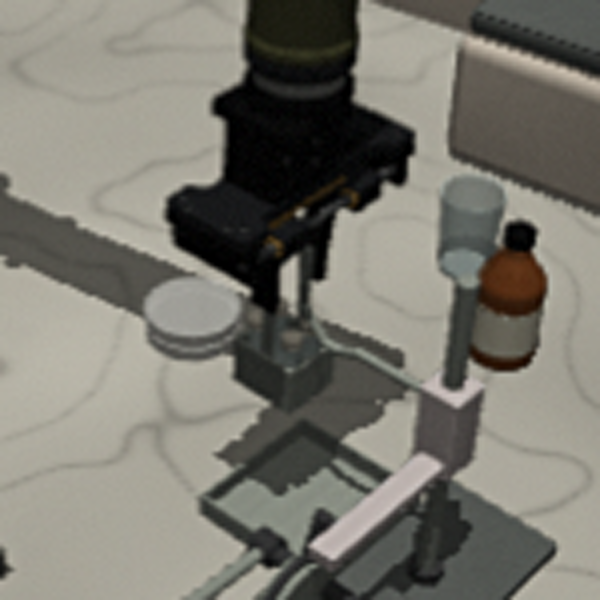

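```bash
python3 -m handwheel '[{"xyz":[0,-0.9,0],"angular":[0,0,-0.4]},{"xyz":[0,0,0],"angular":[0,0,0]},{"xyz":[0,0,0],"angular":[0,0,0]}]'
python3 -c "
from h import *
st()"
```

```text
time: 7.68
position: [0.5168, 0.0543, 0.2042]
tool_rot: [-1.14, 1.256, 1.148]
ft_force: [-0.2, -0.0, -1.3]
grip_width: 0.502
t 7.68 pos [0.5168 0.0543 0.2042] jaw 84.9 appr [-0.008 -0.    -1.   ] jawz -0.001 F [-0.2 -0.  -1.3] w 43.7
```

Now on the hook line at y = 0.0543. Moving forward again, with compensation for the y drift.

```bash
python3 -m handwheel '[{"xyz":[1,-0.3,0],"angular":[0,0,0]},{"xyz":[1,-0.3,0],"angular":[0,0,0]},{"xyz":[1,-0.3,0],"angular":[0,0,0]},{"xyz":[0,0,0],"angular":[0,0,0]},{"xyz":[0,0,0],"angular":[0,0,0]}]'
python3 -c "
from h import *
st()"
```

```text
time: 8.1
position: [0.5499, 0.0438, 0.2048]
tool_rot: [-1.139, 1.255, 1.147]
ft_force: [0.1, -0.8, -2.1]
grip_width: 0.506
t 8.1 pos [0.5499 0.0438 0.2048] jaw 84.8 appr [-0.006  0.001 -1.   ] jawz 0.0 F [ 0.1 -0.8 -2.1] w 44.0
```

```bash
python3 -m handwheel '[{"xyz":[0.5,0.6,0],"angular":[0,0,0]},{"xyz":[1,0,0],"angular":[0,0,0]},{"xyz":[0.2,0,0],"angular":[0,0,0]},{"xyz":[0,0,0],"angular":[0,0,0]},{"xyz":[0,0,0],"angular":[0,0,0]}]'
python3 -c "
from h import *
st()
im=snap('scene','s8');cv2.imwrite('pics/s8z.png',cv2.resize(im['pixels'][90:240,190:340],None,fx=4,fy=4,interpolation=cv2.INTER_CUBIC))
snap('wrist','w8')"
```

```text
time: 8.52
position: [0.569, 0.051, 0.2041]
tool_rot: [-1.14, 1.256, 1.148]
ft_force: [-0.1, -0.2, -2.1]
grip_width: 0.507
t 8.52 pos [0.569  0.051  0.2041] jaw 84.9 appr [-0.007  0.    -1.   ] jawz -0.0 F [-0.1 -0.2 -2.1] w 44.1
```

View pics/s8z.png

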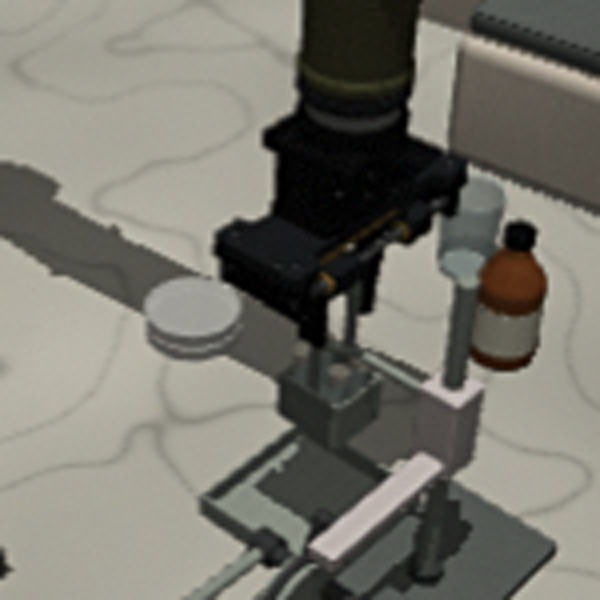

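View pics/w8.png

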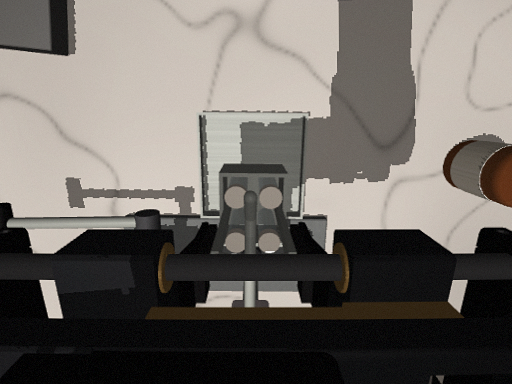

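The wrist view shows the rod through the opening, its tip at (251,200), centred between the tubes. Lowering now.

```bash
python3 -m handwheel '[{"xyz":[-0.2,-0.2,-1],"angular":[0,0,0]},{"xyz":[-0.1,-0.1,-1],"angular":[0,0,0]},{"xyz":[-0.1,0,-1],"angular":[0,0,0]},{"xyz":[0,0,0],"angular":[0,0,0]},{"xyz":[0,0,0],"angular":[0,0,0]}]'
python3 -c "
from h import *
st()"
```

```text
time: 9.03
position: [0.5626, 0.0473, 0.1703]
tool_rot: [-1.138, 1.257, 1.149]
ft_force: [0.5, -0.2, -1.4]
grip_width: 0.508
t 9.03 pos [0.5626 0.0473 0.1703] jaw 84.8 appr [-0.009  0.001 -1.   ] jawz 0.0 F [ 0.5 -0.2 -1.4] w 44.2
```

```bash
python3 -m handwheel '[{"xyz":[0.5,0.15,-0.5],"angular":[0,0,0]},{"xyz":[0,0,-0.4],"angular":[0,0,0]},{"xyz":[0,0,0],"angular":[0,0,0]},{"xyz":[0,0,0],"angular":[0,0,0]}]'
python3 -c "
from h import *
st()
im=snap('scene','s9');cv2.imwrite('pics/s9z.png',cv2.resize(im['pixels'][90:240,190:340],None,fx=4,fy=4,interpolation=cv2.INTER_CUBIC))"
```

```text
time: 9.37
position: [0.5681, 0.0492, 0.1601]
tool_rot: [-1.138, 1.257, 1.15]
ft_force: [-0.5, -0.2, -2.3]
grip_width: 0.51
t 9.37 pos [0.5681 0.0492 0.1601] jaw 84.9 appr [-0.009  0.001 -1.   ] jawz 0.0 F [-0.5 -0.2 -2.3] w 44.4
```

View pics/s9z.png

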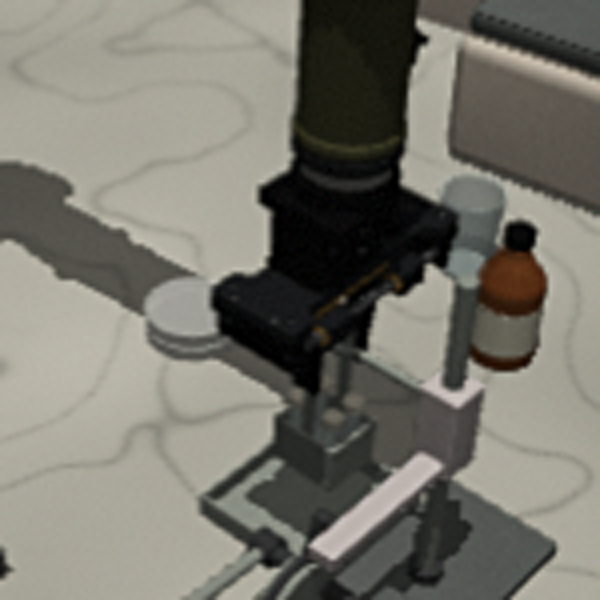

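```bash
python3 -m handwheel '[{"xyz":[0,0,-0.3],"angular":[0,0,0]},{"xyz":[0,0,0],"angular":[0,0,0]},{"xyz":[0,0,0],"angular":[0,0,0]}]'
python3 -m handwheel '[{"xyz":[0,0,-0.3],"angular":[0,0,0]},{"xyz":[0,0,0],"angular":[0,0,0]},{"xyz":[0,0,0],"angular":[0,0,0]}]'
python3 -c "
from h import *
st()"
```

```text
time: 9.67
position: [0.5685, 0.0492, 0.1575]
tool_rot: [-1.139, 1.256, 1.149]
ft_force: [0.3, -0.3, -1.4]
grip_width: 0.506
time: 9.92
position: [0.5693, 0.0493, 0.1569]
tool_rot: [-1.138, 1.253, 1.148]
ft_force: [0.2, -0.2, -2.2]
grip_width: 0.502
t 9.92 pos [0.5693 0.0493 0.1569] jaw 84.9 appr [-0.006  0.002 -1.   ] jawz 0.002 F [ 0.2 -0.2 -2.2] w 43.7
```

```bash
python3 -m handwheel '[{"xyz":[0,0,-0.4],"angular":[0,0,0]},{"xyz":[0,0,0],"angular":[0,0,0]},{"xyz":[0,0,0],"angular":[0,0,0]}]'
python3 -c "
from h import *
st()"
python3 -m handwheel '[{"xyz":[0,0,-0.4],"angular":[0,0,0]},{"xyz":[0,0,0],"angular":[0,0,0]},{"xyz":[0,0,0],"angular":[0,0,0]}]'
python3 -c "
from h import *
st()"
```

```text
time: 10.17
position: [0.5705, 0.0495, 0.1567]
tool_rot: [-1.138, 1.249, 1.147]
ft_force: [0.2, 0.2, -1.0]
grip_width: 0.507
t 10.17 pos [0.5705 0.0495 0.1567] jaw 84.9 appr [-0.002  0.005 -1.   ] jawz 0.004 F [ 0.2  0.2 -1. ] w 44.1
time: 10.42
position: [0.5717, 0.0497, 0.1564]
tool_rot: [-1.138, 1.245, 1.146]
ft_force: [-0.3, 0.8, -0.5]
grip_width: 0.502
t 10.42 pos [0.5717 0.0497 0.1564] jaw 84.9 appr [ 0.001  0.007 -1.   ] jawz 0.007 F [-0.3  0.8 -0.5] w 43.6
```

Force has dropped and height stopped at 0.1565 m, which matches the seat, so the bail has landed. Releasing.

```bash
python3 -m handwheel '[{"xyz":[0,0,0],"angular":[0,0,0]},{"xyz":[0,0,0],"angular":[0,0,0]},{"xyz":[0,0,0],"angular":[0,0,0]},{"xyz":[0,0,0],"angular":[0,0,0]},{"xyz":[0,0,0],"angular":[0,0,0]}]' 8.5
python3 -m handwheel '[{"xyz":[0,0,0],"angular":[0,0,0]},{"xyz":[0,0,0],"angular":[0,0,0]},{"xyz":[0,0,0],"angular":[0,0,0]},{"xyz":[0,0,0],"angular":[0,0,0]}]'
python3 -c "
from h import *
st()
im=snap('scene','s10');cv2.imwrite('pics/s10z.png',cv2.resize(im['pixels'][90:240,190:340],None,fx=4,fy=4,interpolation=cv2.INTER_CUBIC))
snap('wrist','w10')"
```

```text
time: 10.83
position: [0.5717, 0.0497, 0.1545]
tool_rot: [-1.139, 1.246, 1.145]
ft_force: [0.3, 0.1, -0.2]
grip_width: 0.803
time: 11.17
position: [0.5716, 0.0497, 0.1537]
tool_rot: [-1.139, 1.246, 1.146]
ft_force: [-0.3, -0.5, -0.2]
grip_width: 0.964
t 11.17 pos [0.5716 0.0497 0.1537] jaw 84.9 appr [ 0.     0.005 -1.   ] jawz 0.005 F [-0.3 -0.5 -0.2] w 83.9
```

View pics/s10z.png

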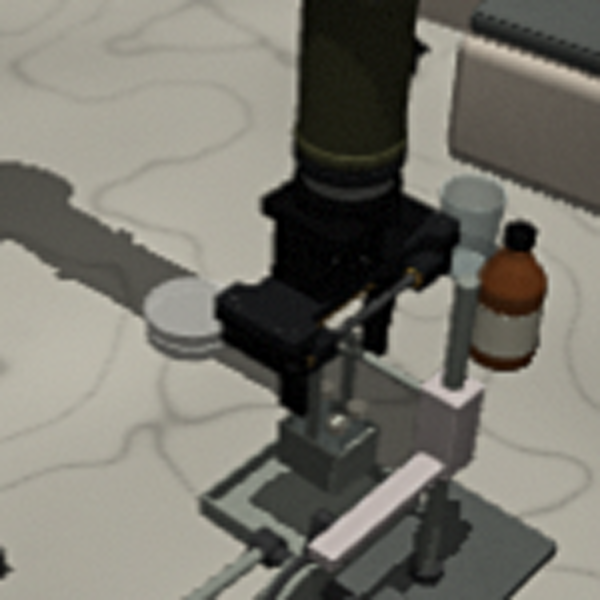

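View pics/w10.png

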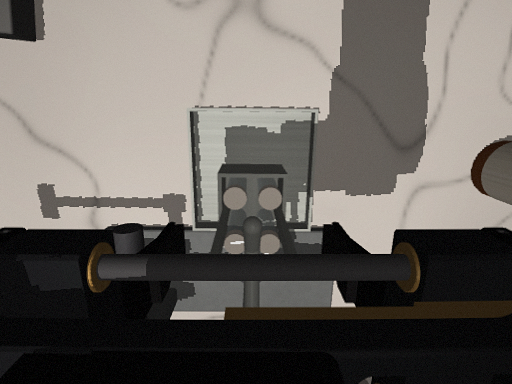

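The basket hangs on the hook, centred, with the fingers open and clear. Retreating straight up.

```bash
python3 -m handwheel '[{"xyz":[0,0,1.5],"angular":[0,0,0]},{"xyz":[0.1,0,2],"angular":[0,0,0]},{"xyz":[0.1,0,3],"angular":[0,0,0]},{"xyz":[0,0,4],"angular":[0,0,0]},{"xyz":[0,0,4],"angular":[0,0,0]}]'
python3 -m handwheel '[{"xyz":[0,0,3],"angular":[0,0,0]},{"xyz":[0,-2,0],"angular":[0,0,0]},{"xyz":[0,-3,0],"angular":[0,0,0]},{"xyz":[0,-3.5,0],"angular":[0,0,0]},{"xyz":[0,0,0],"angular":[0,0,0]}]'
python3 -c "
from h import *
st()
im=snap('scene','s11');cv2.imwrite('pics/s11z.png',cv2.resize(im['pixels'][90:240,190:340],None,fx=4,fy=4,interpolation=cv2.INTER_CUBIC))
snap('wrist','w11')"
```

```text
time: 11.68
position: [0.5662, 0.049, 0.293]
tool_rot: [-1.133, 1.266, 1.157]
ft_force: [1.7, -0.2, 0.6]
grip_width: 0.973
time: 12.1
position: [0.5701, -0.0361, 0.3373]
tool_rot: [-1.145, 1.244, 1.151]
ft_force: [-0.1, -1.3, 0.3]
grip_width: 0.974
t 12.1 pos [ 0.5701 -0.0361  0.3373] jaw 85.3 appr [-0.     0.004 -1.   ] jawz 0.004 F [-0.1 -1.3  0.3] w 84.7
```

View pics/s11z.png

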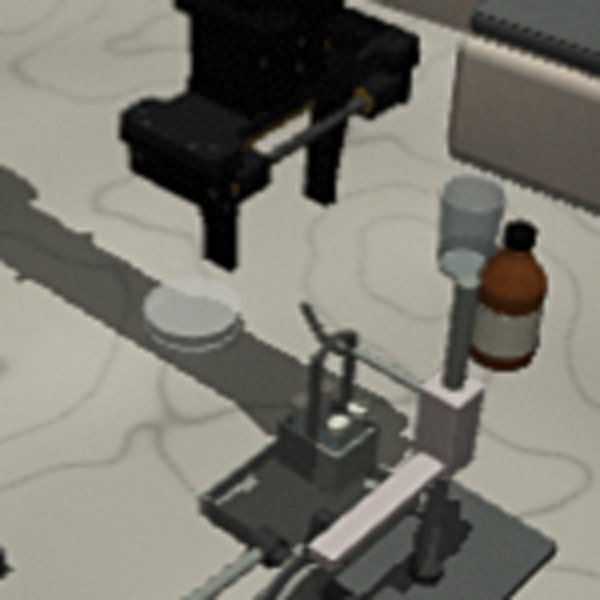

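View pics/w11.png

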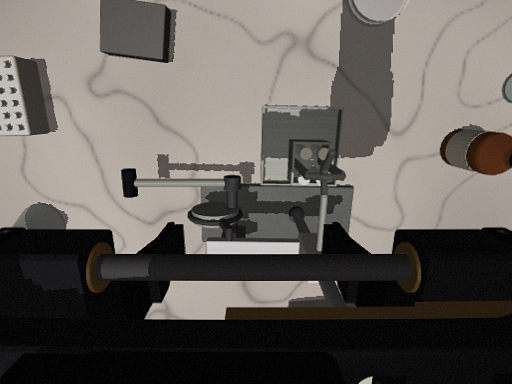

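The basket hangs upright on the hook seat, and the wrist view shows its bail across the rod at (322,175). The T-handle is at (129,183) there. Before turning the wrist, I'll check which way joint 7 has room.

```bash
python3 -c "
from h import *
s=st();print(s['joint_positions'].round(3))
im=load('w11');t=load('w2');sc=load('scene0')
cv2.imwrite('pics/w11z.png',cv2.resize(im['pixels'][150:230,100:260],None,fx=5,fy=5,interpolation=cv2.INTER_CUBIC))"
```

```text
t 12.2 pos [ 0.5705 -0.029   0.3366] jaw 85.7 appr [-0.001  0.009 -1.   ] jawz 0.009 F [-0.6  0.2 -0.2] w 85.1
[-0.481  0.127  0.551  1.479 -0.075  1.555  1.564]
```

View pics/w11z.png

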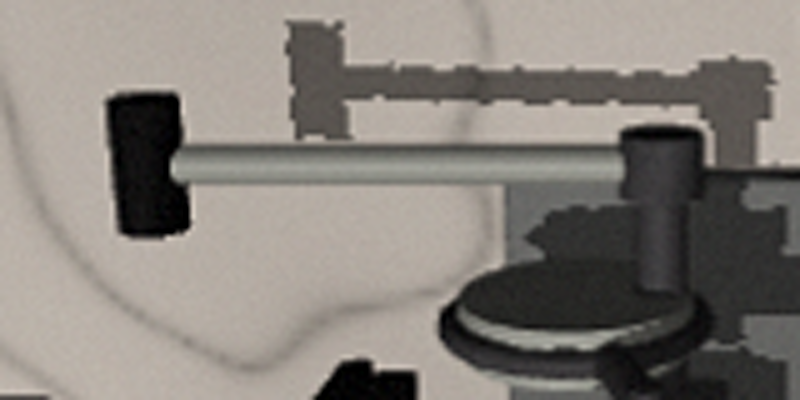

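```bash
python3 -c "
from h import *
im=load('w11');w2=load('w2');sc=load('scene0')
z=lambda u,v:(u/5+100-.4,v/5+150-.4)
y=lambda u,v:(u/5+70-.4,v/5+160-.4)
print(onz(im,z(150,165),.091),onz(w2,y(107,140),.091),onz(sc,sz(120,497),.091))
print(tri((im,z(150,165)),(w2,y(107,140)),(sc,sz(120,497))))
a,b=[onz(im,z(*p),.091) for p in [(143,97),(154,234)]];print(np.degrees(np.arctan2(*(b-a)[[1,0]])))
"
python3 -m handwheel '[{"xyz":[0,-2.5,0],"angular":[0,0,-7]},{"xyz":[0,-2.5,0],"angular":[0,0,-7]},{"xyz":[0,-2.5,0],"angular":[0,0,-7]},{"xyz":[0.2,-2,0],"angular":[0,0,-7]},{"xyz":[0.2,-2,0],"angular":[0,0,-7]}]'
python3 -m handwheel '[{"xyz":[0.2,-2,0],"angular":[0,0,-7]},{"xyz":[0.2,-1.5,0],"angular":[0,0,-7]},{"xyz":[0.2,-1,0],"angular":[0,0,-7]},{"xyz":[0,0,0],"angular":[0,0,-7]},{"xyz":[0,0,0],"angular":[0,0,-7]}]'
python3 -m handwheel '[{"xyz":[0,0,0],"angular":[0,0,-7]},{"xyz":[0,0,0],"angular":[0,0,-4]},{"xyz":[0,0,0],"angular":[0,0,0]},{"xyz":[0,0,0],"angular":[0,0,0]}]'
python3 -c "
from h import *
st();snap('wrist','w12')"
```

```text
[ 0.58149347 -0.21240857  0.091     ] [ 0.58140903 -0.21298496  0.091     ] [ 0.57876296 -0.21305761  0.091     ]
(array([ 0.58063648, -0.21273666,  0.09187196]), [1.0, 0.6, 1.6])
-6.715690062777407
time: 12.62
position: [0.5757, -0.1328, 0.3347]
tool_rot: [-0.679, 1.448, 0.699]
ft_force: [1.1, -0.0, 0.6]
grip_width: 0.978
time: 13.03
position: [0.5826, -0.1784, 0.3322]
tool_rot: [-0.194, 1.551, 0.209]
ft_force: [0.3, 0.6, -0.2]
grip_width: 0.979
time: 13.37
position: [0.584, -0.1726, 0.3299]
tool_rot: [-0.04, 1.562, 0.058]
ft_force: [-0.3, -0.0, 0.2]
grip_width: 0.972
t 13.37 pos [ 0.584  -0.1726  0.3299] jaw 3.6 appr [ 0.008  0.012 -1.   ] jawz 0.009 F [-0.3 -0.   0.2] w 84.6
```

View pics/w12.png

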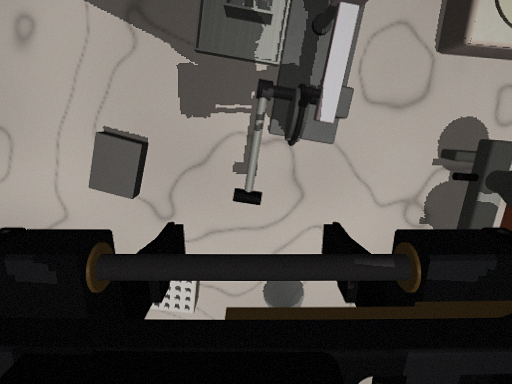

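```bash
python3 -c "
from h import *
t=load('top0')
print('flask',onz(t,(380,158),0),'slide',onz(t,(311,245),.032),'tip',onz(t,(379,222),.058))
im=load('w12');print(onz(im,(248,197),.0915))"
python3 -m handwheel '[{"xyz":[-0.2,-2.5,0],"angular":[0,0,-4]},{"xyz":[0,-1.3,0],"angular":[0,0,-4]},{"xyz":[0,0,0],"angular":[0,0,-1]},{"xyz":[0,0,0],"angular":[0,0,0]},{"xyz":[0,0,0],"angular":[0,0,0]}]'
python3 -c "
from h import *
st()"
```

```text
flask [ 0.66086157 -0.42874684  0.        ] slide [ 0.35921323 -0.19089788  0.032     ] tip [ 0.43555581 -0.39957391  0.058     ]
[ 0.58309227 -0.21413564  0.0915    ]
time: 13.83
position: [0.5835, -0.2062, 0.3289]
tool_rot: [0.076, 1.561, -0.055]
ft_force: [0.7, -0.6, 0.4]
grip_width: 0.98
t 13.83 pos [ 0.5835 -0.2062  0.3289] jaw -4.8 appr [ 0.009  0.013 -1.   ] jawz 0.008 F [ 0.7 -0.6  0.4] w 85.3
```

```bash
python3 -m handwheel '[{"xyz":[-0.3,-0.7,-2],"angular":[-0.8,0.5,-1]},{"xyz":[-0.1,0,-3.5],"angular":[0,0,0]},{"xyz":[-0.1,0,-3.5],"angular":[0,0,0]},{"xyz":[0,0,-3.5],"angular":[0,0,0]},{"xyz":[0,0,0],"angular":[0,0,0]}]'
python3 -m handwheel '[{"xyz":[0,0,0],"angular":[0,0,0]},{"xyz":[0,0,0],"angular":[0,0,0]}]'
python3 -c "
from h import *
st();snap('wrist','w13')"
```

```text
time: 14.25
position: [0.5809, -0.2076, 0.2027]
tool_rot: [0.067, 1.562, -0.065]
ft_force: [-0.7, 0.7, -1.2]
grip_width: 0.978
time: 14.42
position: [0.5812, -0.2055, 0.2033]
tool_rot: [0.065, 1.563, -0.061]
ft_force: [-0.4, 0.6, 0.0]
grip_width: 0.982
t 14.42 pos [ 0.5812 -0.2055  0.2033] jaw -4.6 appr [ 0.007  0.002 -1.   ] jawz 0.007 F [-0.4  0.6  0. ] w 85.4
```

View pics/w13.png

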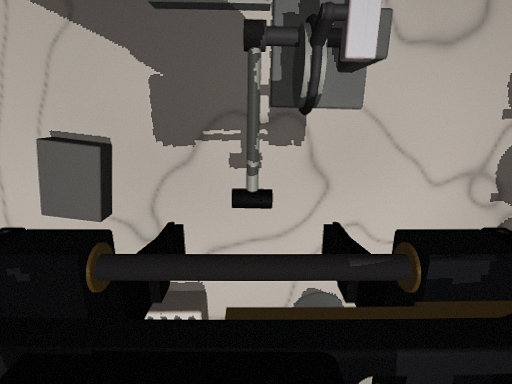

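The handle at (252,198) is centred between the fingers. Correcting y and descending.

```bash
python3 -m handwheel '[{"xyz":[0,-0.7,-2],"angular":[0,0.4,-0.8]},{"xyz":[0,-0.2,-3],"angular":[0,0,0]},{"xyz":[0,-0.2,-3],"angular":[0,0,0]},{"xyz":[0,0,0],"angular":[0,0,0]},{"xyz":[0,0,0],"angular":[0,0,0]}]'
python3 -c "
from h import *
im=load('w13');print(onz(im,(252,198),.0915));st()"
```

```text
time: 14.88
position: [0.5914, -0.2188, 0.1364]
tool_rot: [0.068, 1.546, -0.071]
ft_force: [0.1, 0.6, 1.6]
grip_width: 0.976
[ 0.58195953 -0.2126809   0.0915    ]
t 14.88 pos [ 0.5914 -0.2188  0.1364] jaw -5.1 appr [ 0.024 -0.003 -1.   ] jawz 0.024 F [0.1 0.6 1.6] w 84.9
```

```bash
python3 -m handwheel '[{"xyz":[-1,0.5,-0.8],"angular":[0,1.4,-0.5]},{"xyz":[0,0,0],"angular":[0,0,0]},{"xyz":[0,0,0],"angular":[0,0,0]},{"xyz":[0,0,0],"angular":[0,0,0]}]'
python3 -c "
from h import *
st()"
```

```text
time: 15.22
position: [0.5847, -0.2139, 0.1356]
tool_rot: [0.073, 1.563, -0.079]
ft_force: [-0.3, 0.1, -0.7]
grip_width: 0.982
t 15.22 pos [ 0.5847 -0.2139  0.1356] jaw -5.6 appr [ 0.007 -0.005 -1.   ] jawz 0.007 F [-0.3  0.1 -0.7] w 85.4
```

```bash
python3 -m handwheel '[{"xyz":[-0.4,0.1,-2],"angular":[0.3,0.5,0]},{"xyz":[-0.3,0,-2],"angular":[0,0.4,0]},{"xyz":[-0.3,0,-1.5],"angular":[0,0.4,0]},{"xyz":[0,0,0],"angular":[0,0,0]},{"xyz":[0,0,0],"angular":[0,0,0]}]'
python3 -c "
from h import *
st()"
```

```text
time: 15.63
position: [0.5771, -0.213, 0.0821]
tool_rot: [0.075, 1.579, -0.075]
ft_force: [-0.0, 0.4, 1.2]
grip_width: 0.979
t 15.63 pos [ 0.5771 -0.213   0.0821] jaw -5.5 appr [-0.009  0.    -1.   ] jawz -0.009 F [-0.   0.4  1.2] w 85.1
```

```bash
python3 -m handwheel '[{"xyz":[0.4,0,-1],"angular":[0,-0.5,0]},{"xyz":[0,0,0],"angular":[0,0,0]},{"xyz":[0,0,0],"angular":[0,0,0]},{"xyz":[0,0,0],"angular":[0,0,0]}]'
python3 -c "
from h import *
st();snap('wrist','w14')
im=snap('scene','s14');cv2.imwrite('pics/s14z.png',cv2.resize(im['pixels'][90:290,190:340],None,fx=3,fy=3,interpolation=cv2.INTER_CUBIC))"
```

```text
time: 15.97
position: [0.5825, -0.2134, 0.0725]
tool_rot: [0.075, 1.567, -0.075]
ft_force: [-0.0, -0.2, 0.1]
grip_width: 0.976
t 15.97 pos [ 0.5825 -0.2134  0.0725] jaw -5.5 appr [ 0.002 -0.    -1.   ] jawz 0.002 F [-0.  -0.2  0.1] w 84.9
```

View pics/s14z.png

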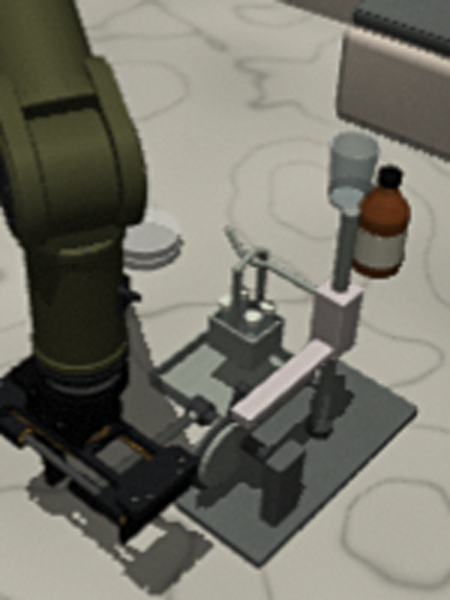

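View pics/w14.png

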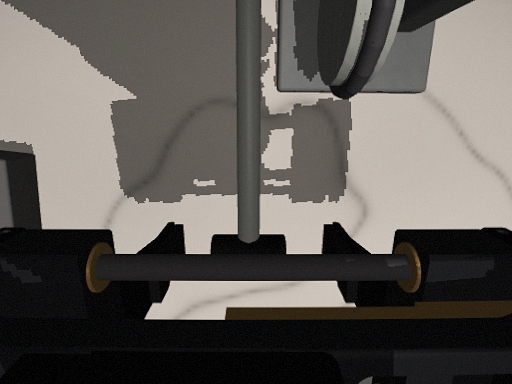

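The T-handle lies squarely between the fingers at (248,245), and the basket is still hanging. Closing on the handle.

```bash
python3 -m handwheel '[{"xyz":[0,0,0],"angular":[0,0,0]},{"xyz":[0,0,0],"angular":[0,0,0]},{"xyz":[0,0,0],"angular":[0,0,0]},{"xyz":[0,0,0],"angular":[0,0,0]},{"xyz":[0,0,0],"angular":[0,0,0]}]' 3.2 30
python3 -m handwheel '[{"xyz":[0,0,0],"angular":[0,0,0]},{"xyz":[0,0,0],"angular":[0,0,0]},{"xyz":[0,0,0],"angular":[0,0,0]},{"xyz":[0,0,0],"angular":[0,0,0]},{"xyz":[0,0,0],"angular":[0,0,0]}]'
python3 -c "
from h import *
st()"
```

```text
time: 16.48
position: [0.5835, -0.2139, 0.0741]
tool_rot: [0.074, 1.565, -0.075]
ft_force: [-0.3, -0.0, -0.7]
grip_width: 0.683
time: 16.9
position: [0.5798, -0.2136, 0.0737]
tool_rot: [0.077, 1.572, -0.075]
ft_force: [0.3, 1.3, 2.3]
grip_width: 0.457
t 16.9 pos [ 0.5798 -0.2136  0.0737] jaw -5.5 appr [-0.003  0.002 -1.   ] jawz -0.003 F [0.3 1.3 2.3] w 39.8
```

Gripped at 39.8 mm, which matches the 40 mm bar. Swinging up along the arc in small steps.

```bash
python3 -m handwheel '[{"xyz":[0,0.1,1.0],"angular":[0,0,0]},{"xyz":[0,0.3,1.0],"angular":[0,0,0]},{"xyz":[0,0.4,1.0],"angular":[0,0,0]},{"xyz":[0,0.5,1.0],"angular":[0,0,0]},{"xyz":[0,0,0],"angular":[0,0,0]}]'
python3 -c "
from h import *
st()"
```

```text
time: 17.32
position: [0.5808, -0.2038, 0.1182]
tool_rot: [0.073, 1.568, -0.082]
ft_force: [-0.7, -0.8, -2.7]
grip_width: 0.455
t 17.32 pos [ 0.5808 -0.2038  0.1182] jaw -5.7 appr [ 0.001 -0.005 -1.   ] jawz 0.002 F [-0.7 -0.8 -2.7] w 39.6
```

```bash
python3 -m handwheel '[{"xyz":[0,0.6,1.2],"angular":[0,0,0]},{"xyz":[0.1,0.7,1.1],"angular":[0,0,0]},{"xyz":[0.1,0.8,1.0],"angular":[0,0,0]},{"xyz":[0.1,0.9,1.0],"angular":[0,0,0]},{"xyz":[0,0,0],"angular":[0,0,0]}]'
python3 -c "
from h import *
st()"
```

```text
time: 17.73
position: [0.5837, -0.1739, 0.1661]
tool_rot: [0.071, 1.566, -0.086]
ft_force: [1.1, -3.3, -0.8]
grip_width: 0.456
t 17.73 pos [ 0.5837 -0.1739  0.1661] jaw -5.7 appr [ 0.003 -0.01  -1.   ] jawz 0.004 F [ 1.1 -3.3 -0.8] w 39.6
```

```bash
python3 -m handwheel '[{"xyz":[0.1,1.0,0.9],"angular":[0.3,0,0]},{"xyz":[0.1,1.1,0.8],"angular":[0.3,0,0]},{"xyz":[0.1,1.1,0.7],"angular":[0,0,0]},{"xyz":[0.1,1.2,0.6],"angular":[0,0,0]},{"xyz":[0,0,0],"angular":[0,0,0]}]'
python3 -c "
from h import *
st()"
```

```text
time: 18.15
position: [0.5882, -0.1289, 0.1991]
tool_rot: [0.078, 1.564, -0.08]
ft_force: [0.8, -2.8, -0.1]
grip_width: 0.456
t 18.15 pos [ 0.5882 -0.1289  0.1991] jaw -5.7 appr [ 0.005 -0.002 -1.   ] jawz 0.005 F [ 0.8 -2.8 -0.1] w 39.7
```

```bash
python3 -m handwheel '[{"xyz":[0.1,1.1,0.45],"angular":[0,0.2,0]},{"xyz":[0.1,1.1,0.35],"angular":[0,0,0]},{"xyz":[0.1,1.1,0.25],"angular":[0,0,0]},{"xyz":[0.1,1.0,0.15],"angular":[0,0,0]},{"xyz":[0,0,0],"angular":[0,0,0]}]'
python3 -c "
from h import *
st()
im=snap('scene','s15');cv2.imwrite('pics/s15z.png',cv2.resize(im['pixels'][70:270,190:340],None,fx=3,fy=3,interpolation=cv2.INTER_CUBIC))"
```

```text
time: 18.57
position: [0.5927, -0.0828, 0.2126]
tool_rot: [0.078, 1.566, -0.08]
ft_force: [0.6, -2.4, 1.5]
grip_width: 0.455
t 18.57 pos [ 0.5927 -0.0828  0.2126] jaw -5.7 appr [ 0.003 -0.001 -1.   ] jawz 0.003 F [ 0.6 -2.4  1.5] w 39.6
```

View pics/s15z.png

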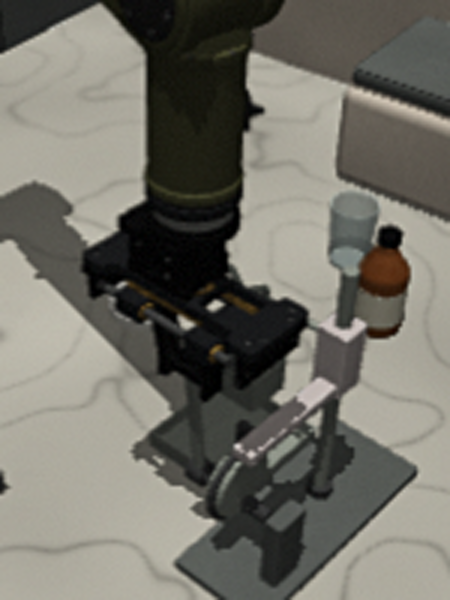

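```bash
cat > fit.py <<'E'
from h import *
from scipy.optimize import least_squares
P=np.array([[.5798,-.2136,.0737],[.5808,-.2038,.1182],[.5837,-.1739,.1661],[.5882,-.1289,.1991],[.5927,-.0828,.2126]])
def fit(P):
    f=lambda q:[np.hypot((p[1]-q[0])/.9954,p[2]-q[1])-.15 for p in P]
    r=least_squares(f,[-.064,.062]);return r.x,np.round(np.array(f(r.x))*1000,2)
q,e=fit(P);print(q,e)
p=get_state()['position'];a=np.arctan2(p[2]-q[1],(q[0]-p[1])/.9954);print('lever',a-.0734,'dy to top',q[0]-p[1])
E
python3 fit.py
```

```text
[-0.06466824  0.06372926] [-0.05  0.01  0.07 -0.04 -0.02]
lever 1.3689099621994578 dy to top 0.01913313582450807
```

```bash
python3 -m handwheel '[{"xyz":[0.1,0.7,0.1],"angular":[0,0,0]},{"xyz":[0.1,0.6,0.05],"angular":[0,0,0]},{"xyz":[0,0.6,0],"angular":[0,0,0]},{"xyz":[0,0,0],"angular":[0,0,0]},{"xyz":[0,0,0],"angular":[0,0,0]}]'
python3 -c "
from h import *
st()"; python3 fit.py
```

```text
time: 19.03
position: [0.5946, -0.0638, 0.2137]
tool_rot: [0.078, 1.566, -0.081]
ft_force: [1.2, -3.3, 1.9]
grip_width: 0.458
t 19.03 pos [ 0.5946 -0.0638  0.2137] jaw -5.8 appr [ 0.004 -0.002 -1.   ] jawz 0.004 F [ 1.2 -3.3  1.9] w 39.8
[-0.06466824  0.06372926] [-0.05  0.01  0.07 -0.04 -0.02]
lever 1.5032711335270148 dy to top -0.0008771951144957157
```

Lever at about 1.50 rad. Next I'll let it settle, check the drift, and look.

```bash
for i in 1 2 3; do python3 -m handwheel '[{"xyz":[0,0,0],"angular":[0,0,0]},{"xyz":[0,0,0],"angular":[0,0,0]},{"xyz":[0,0,0],"angular":[0,0,0]},{"xyz":[0,0,0],"angular":[0,0,0]},{"xyz":[0,0,0],"angular":[0,0,0]}]' | sed -n 1,2p; done
python3 fit.py; python3 -c "
from h import *
st()
im=snap('wrist','w16')
im=snap('scene','s16');cv2.imwrite('pics/s16z.png',cv2.resize(im['pixels'][70:270,190:340],None,fx=3,fy=3,interpolation=cv2.INTER_CUBIC))
im=snap('top','t16');cv2.imwrite('pics/t16.png',im['pixels']);cv2.imwrite('pics/d16.png',cv2.resize(im['pixels'][110:260,90:400],None,fx=2.5,fy=2.5))"
```

```text
time: 19.45
position: [0.5945, -0.0649, 0.2137]
time: 19.87
position: [0.5944, -0.0654, 0.2137]
time: 20.28
position: [0.5945, -0.0654, 0.2138]
[-0.06466824  0.06372926] [-0.05  0.01  0.07 -0.04 -0.02]
lever 1.4925483380706972 dy to top 0.0007240177853647667
t 20.28 pos [ 0.5945 -0.0654  0.2138] jaw -5.9 appr [ 0.004 -0.002 -1.   ] jawz 0.004 F [ 1.2 -2.   2.5] w 39.4
```

View pics/s16z.png

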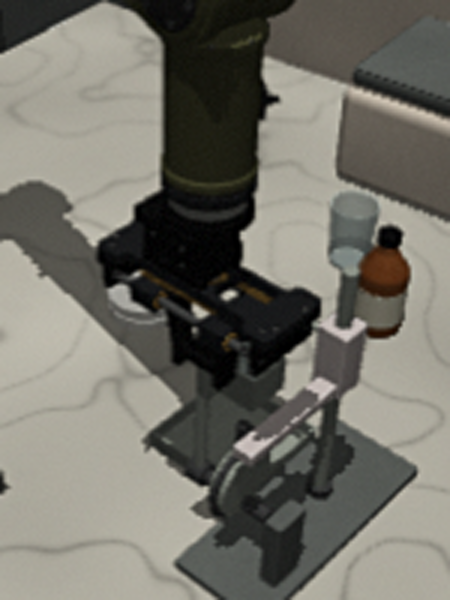

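View pics/w16.png

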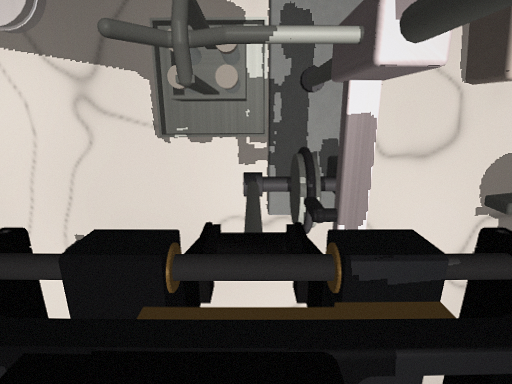

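View pics/d16.png

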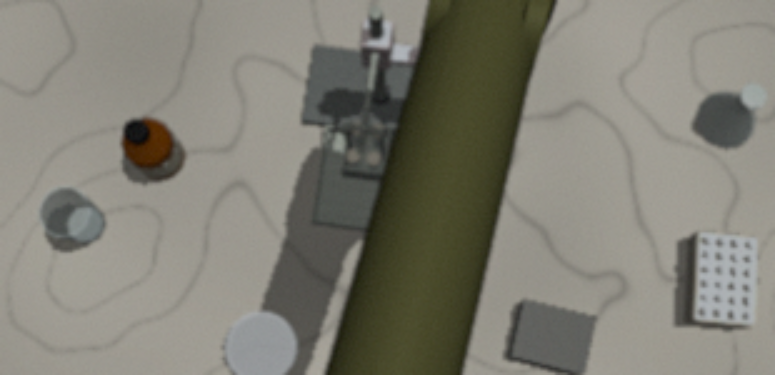

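```bash
python3 -c "
from h import *
im=load('w16');print('bail',onz(im,(183,34),.225),'tip',onz(im,(104,27),.237))
t=load('top0');print(proj(load('scene0'),[.5686,.0487,.192]))
a=t['pixels'].astype(int);b=load('t16')['pixels'].astype(int)
st()
for n,(x,y,w,h) in dict(beaker=(105,182,30,30),bottle=(135,152,28,32),dish=(178,234,34,30),slide=(294,230,36,32),tip=(364,200,32,44),flask=(368,142,32,30)).items(): print(n,abs(a-b)[y:y+h,x:x+w].mean().round(1))
"; python3 fit.py
```

```text
bail [0.57469715 0.0476903  0.225     ] tip [0.54336637 0.05115341 0.237     ]
[273.23671955 174.48819078]
t 20.43 pos [ 0.5944 -0.0654  0.2137] jaw -5.9 appr [ 0.004 -0.002 -1.   ] jawz 0.004 F [ 0.6 -2.4  3.3] w 39.9
beaker 16.2
bottle 12.0
dish 24.0
slide 14.2
tip 18.7
flask 15.4
[-0.06466824  0.06372926] [-0.05  0.01  0.07 -0.04 -0.02]
lever 1.4925564062534176 dy to top 0.000722631378158381
```

```bash
python3 -c "
from h import *
close_job(); st()"; python3 fit.py
```

```text
the job is handed in; nothing more can be done
the job is handed in; nothing more can be done
[-0.06466824  0.06372926] [-0.05  0.01  0.07 -0.04 -0.02]
the job is handed in; nothing more can be done
```

I hung the basket by its bail on the hook and let go of it. Then I gripped the T-handle across its ends, swung the lever to the top, and handed the job in still holding it, at about 20.4 s. No verdict was reported.

**Lever:** A circle fit to the arm's own positions put it at about 1.49 rad, against 1.5 for top lift. It had moved less than 1 mm over the last 0.9 s. This was worked out from the arm's pose, because the lever angle itself is not in the state.

**Grip:** The fingers were closed at about 39.5 mm on the 40 mm handle, with the grip set to 30 N.

**Basket:** The last wrist picture showed it hanging with the bail on the rod. One wrist-view ray put the bail about 31 mm behind the hook tip, against 27 mm nominal, so 4–5 mm from the seat and inside the 15 mm limit. I did not cross-check that from a second view, because the arm hid the bail in the scene picture and partly covered it in the top picture. I also did not measure swing; I only waited about 1.4 s after the last motion.

**Bystanders:** By eye in the last top picture, all six stood where they were. A plain before/after pixel comparison gave differences of 12–24 grey levels for every one of them. I put that down to lighting and noise, so it neither confirms nor rules out small shifts.

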